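# Crank a sample tube fast in the tube clamp

### The job

Stand the teal sample tube upright in the tube clamp, in front of its vee stop, then take hold of the crank's loose sleeve and wind the crank clockwise until the jaw presses the tube firmly into the vee with about 20 N, and let go. Turn the crank only by the sleeve and keep hold of it while it turns; do not crush the thin tube, and leave the beaker, the brown bottle and the marker alone.

Things in the scene. Friction and masses are not known exactly. Their poses are not given: they have to be found in the camera images.
- teal_tube: closed teal sample tube with flat foot and screw cap, standing loose on the counter; body 28 mm across up to 91 mm, cap 32 mm across, 110 mm high in all, about 25 g. Origin at the centre of its underside, z up its axis.
- clamp_base: tube clamp fixed to the counter: aluminium bed 124 (its x) by 310 (its y) mm, top 12 mm above the counter. Origin at counter height, z up. Along its y lie, from -y to +y: vee stop, jaw (closes toward -y), grey gear housing (80 x 68 mm, top 52 mm up) that bears the crank. Two rails 8 mm high run along y at x = +-47 mm.
- vee_stop: fixed steel block, 40 mm high above the bed, 48 mm wide, with an upright 120 degree vee open toward +y; axes as the clamp's. Origin on the bed (12 mm above the counter), on the axis of a 28 mm tube resting in the vee; the cheeks' tips lie 5 mm behind it (-y). The tube may be stood loose a few mm in front (+y): the jaw slides it home.
- jaw: moving jaw, 42 mm high above the bed, moves 10 mm toward the vee stop per rad of crank. Origin at bed height, in the middle of its nominal face; the 44 mm wide rubber pad on it is thicker some days than others and its true face stands 0 to 5 mm in front of the origin (toward -y). So it touches the seated tube when the origin is 14 to 19 mm from the vee stop's: to be felt, not measured.
- crank_axis (a point): fixed point on the crank's upright axis, 97 mm above the counter, level with the middle of the sleeve.
- sleeve: the crank's black grip sleeve: upright ribbed cylinder 22 mm across (25 at its end collars), 52 mm high, from 67 to 119 mm above the counter, 55 mm from the crank axis; a steel button on top reaches 124 mm. It spins freely on its pin, so the hand need not turn. Origin on its axis at its lower end. The arm below ends 65 mm, the hub 73 mm above the counter.
- crank (a joint): rad, growing (closing) clockwise seen from above; starts at 0 to 1.2, grips the tube 2.6 to 6.6 rad later, end stop 8. Turning drags 8 to 9 N along the path at the sleeve; each newton at the jaw adds 0.18 N (20 N: 3.6 N more). First touch to 20 N is only about 0.1 rad. Self-locking: stays where let go. 10 to 40 N at the jaw is firm, over 50 N crushes.
- small_beaker: bystander: small glass beaker 46 mm across, 57 mm high. Origin at the centre of its underside.
- brown_bottle: bystander: small brown bottle with black cap, 33 mm across, 86 mm high. Origin at the centre of its underside.
- marker: bystander: black marker pen 132 mm long lying along its y. Origin at its middle, on the counter.

How it is judged:
On the way, in this order (a step that is already met when the one before it is completed fails the run):
1. the tube stands upright on the bed between jaw and vee, let go (horizontal distance between teal_tube and vee_stop below 0.025 m and z of teal_tube in the frame of vee_stop below 0.004 m and angle between teal_tube's own z axis and vertical below 0.1 rad and contact force between the fingers and teal_tube below 0.1 N), for 0.2 s.
2. the jaw presses the tube home in the vee with at least 10 N while the sleeve is still gripped (contact force between jaw and teal_tube above 10 N and contact force between the fingers and sleeve above 20 N and horizontal distance between teal_tube and vee_stop below 0.005 m), for 0.2 s.
At the end, for the whole second after the job is handed in: The tube stands on the bed, upright within 4 degrees, its axis within 5 mm of its seat in the vee, pressed by the jaw with 10 to 40 N and at rest, and the sleeve is let go (contact force between jaw and teal_tube between 10 and 40 N and horizontal distance between teal_tube and vee_stop below 0.005 m and z of teal_tube in the frame of vee_stop below 0.004 m and angle between teal_tube's own z axis and vertical below 0.07 rad and contact force between the fingers and sleeve below 0.1 N and linear speed of teal_tube below 0.01 m/s); the robot touches nothing.
It fails at once if the tube is crushed: jaw force above 50 N (contact force between jaw and teal_tube above 50 N).
It fails at once if the crank turns (faster than 0.4 rad/s) while the sleeve is not held ((velocity of joint crank above 0.4 rad/s or velocity of joint crank below -0.4 rad/s) and contact force between the fingers and sleeve below 1 N).
It fails at once if a bystander is moved by more than 20 mm (distance of any of small_beaker, brown_bottle, marker from where it was at the start of the episode above 0.02 m).
It also fails if it takes over 67 s, if anything falls off the work surface, if the arm or the gripper's body presses on something with over 40 N, if the wrist force passes 120 N, or if a joint passes its speed limit or range.

### The arm

A 7-joint arm with a two-finger parallel gripper is mounted at the origin on a cart in front of the work surface, level with it; the furniture and walls round the work are solid. World frame = base frame: x ahead of the robot, y to its left, z up, the work surface at z = 0. Lengths are in m, angles in rad, forces in N, time in s.
With the tool pointing down it reaches from about 0.4 to 0.85 m from the base axis. Payload 4.5 kg.
Tool frame: the origin (TCP) lies where the fingers leave the gripper's body, on its centre line; the fingertips stand 73 mm ahead of it and the grasp point (between the pads) lies 54 mm ahead of it; z points along the fingers, y is the line along which they close (so a half turn about z gives the same grasp; the last joint's range is limited). The gripper opens to 85 mm and grips with 20 to 120 N. Pads are 22 mm wide; open, the fingers measure 114 mm over their backs; the gripper's body (76 mm by 85 mm) begins 54 mm behind the grasp point. The pads swing forward as they close: fully open they stand 13 mm farther back than shut.
Start: joints at [1.354, 0.689, -0.195, 1.565, 0.157, 0.902, -0.215], TCP at [0.155, -0.605, 0.304] pointing down, gripper open.
Joint ranges: [-3.01, 3.01], [-0.46, 2.08], [-1.47, 1.51], [0.13, 2.56], [-1, 4.14], [0.04, 2.09], [-2.66, 2.66]. Speed limits (rad/s): [2.57, 2.57, 3.14, 3.14, 3.14, 3.14, 3.14].

### API

Orientations are given as a unit quaternion [x, y, z, w].
In Python, from rig import read_state, get_image, close_job, trace, mark_of gives the robot as it stands. The module is installed in compiled form; this text tells all that it offers.
- The arm moves only by the tool apply_moves, never from a script. Its argument "series" is a list of rows, each an object of numbers: "x", "y", "z": the shift along the tool's x, y, z in m; "spin": the turn about the tool's z in degrees; "claw": the opening, from -1 (shut) to 1 (fully open). In form: [{"x": .., "y": .., "z": .., "spin": .., "claw": ..}, ...]. A call has 1 to 20 rows; each row shifts and turns the commanded pose from where the row before left it, along the tool's axes as they then stand; what a row does not reach is not made up. A row lasts 1/12 s, in which the tool goes at most 41.7 mm and 7.16 degrees, less where a joint would pass 70% of its speed; a pose out of reach is approached as far as the arm can. A call is refused whole if a number of a shift passes 0.0417 or a number of a turn 7.16, either way. A call with a gripper value outside its range is refused whole. The fingers move at their own pace and stop on an object; the grip force is fixed at half the most. Time passes only in rows, so rows that do not move let the fingers close. It gives the time, the measured TCP pose, the force, the opening and the grip force at its end, in the units of the state.
- read_state(): the state, without advancing time (a new reading comes with each control period).
- get_image(name): name is "scene" or "top"; returns a dict with "img" (384x512x3 uint8, red, green, blue), "K" (3x3 intrinsics, pixels), "dist" ([k1, k2, p1, p2, k3] as OpenCV has them; the pictures are not rectified), "camera_from_world" (4x4, takes a point from world to camera coordinates). Camera axes: x right, y up, looking along -z (the intrinsics and any distortion apply to the point x, -y, -z); pixel columns grow to the right and rows downward; lengths in m; the calibration is good to about 2 mm. A picture is of the moment at which its call begins. There is no depth.
- close_job(): hands the job in; it is judged then, once.
Trained networks look in the newest picture that a camera, given by its name, has taken for a name from the list of things; names that differ only in an ending like _2 or _b are one class to them, and where a whole thing is asked for, a point or a joint stands for the part that bears it (a point fixed in the world has none). Each returns a list of dicts, best first, with "p" (0 to 1); they miss things now and then, are a little off and sometimes report something else, mostly with a low value. They report only what shows in the picture. A call takes as long as a camera call.
- trace(camera, query): "mask" (384x512 bool, what is visible of it) and "box" ([left, top, right, bottom] in pixels, round what is visible of it).
- mark_of(camera, query): "pixel" ([column, row] in pixels: a listed point, or the origin of a listed thing).
The state is a dict: "time": time; "q": joint angles; "dq": joint speeds; "effort": joint torques, N m; "ee_pos": TCP position; "ee_rot": TCP orientation; "force": force on the tool from outside, world axes, zero at the start; "wrist_torque": the same for the moment, N m; "opening": opening from 0.0 (shut) to 1.0 (fully open); "grip_force": force on a finger pad.
Only numpy, scipy, OpenCV 4.12 (cv2) and the standard library are available. Lean on these libraries where they do the work, as an engineer would, in place of code of your own. Each camera call takes 0.05 s, during which the arm holds its last target. There are 200 camera calls.

## Working session

There is one attempt and no reset: what is moved stays moved. The work goes in short steps, Python scripts to look and compute and a tool call to move; the robot and the scene stay as the last step left them, time stands still between calls to the robot, and variables do not carry over. Pictures are saved under pics/ and viewed, at most 10 in all, crops included, and the job is handed in when it is done.

Besides the shell and the picture viewer there is one more tool, called after "Request:" by a JSON object that holds its "fn" and its "kwargs". apply_moves: Moves the arm, as the interface text tells. Its arguments: {"type":"object","properties":{"series":{"type":"array"}},"required":["series"]}

```bash
mkdir -p pics
cat > h.py <<'E'
import numpy as np, cv2
from rig import *
def cam(n):
    g=get_image(n); return g
def proj(g,P):
    P=np.atleast_2d(P).astype(float); T=g["camera_from_world"]
    c=P@T[:3,:3].T+T[:3,3]; c=c*[1,-1,-1]
    return cv2.projectPoints(c,np.zeros(3),np.zeros(3),g["K"],np.array(g["dist"],float))[0][:,0]
def ray(g,px):
    u=cv2.undistortPoints(np.array([[px]],float),g["K"],np.array(g["dist"],float))[0,0]
    T=g["camera_from_world"];R=T[:3,:3]
    d=R.T@np.array([u[0],-u[1],-1]); return -R.T@T[:3,3], d/np.linalg.norm(d)
def atz(g,px,z):
    o,d=ray(g,px); return o+d*(z-o[2])/d[2]
def tri(rays):
    A=np.zeros((3,3));b=np.zeros(3)
    for o,d in rays:
        M=np.eye(3)-np.outer(d,d);A+=M;b+=M@o
    p=np.linalg.solve(A,b)
    return p,[np.linalg.norm((np.eye(3)-np.outer(d,d))@(p-o)) for o,d in rays]
E
python3 - <<'E'
from h import *
np.set_printoptions(precision=4,suppress=True)
s=read_state(); print({k:np.round(v,3) for k,v in s.items()})
G={n:cam(n) for n in("scene","top")}
for n,g in G.items():
    cv2.imwrite(f"pics/{n}0.png",g["img"][:,:,::-1])
    print(n,"cam at",ray(g,[256,192]))
for q in["teal_tube","clamp_base","vee_stop","jaw","crank_axis","sleeve","small_beaker","brown_bottle","marker"]:
    R=[]
    for n in G:
        m=mark_of(n,q)
        if m: R.append(ray(G[n],m[0]["pixel"])); print(q,n,np.round(m[0]["pixel"],1),round(m[0]["p"],2))
    if len(R)==2: print("   ",*tri(R))
E
```

```text
{'time': np.float64(0.0), 'q': array([ 1.354,  0.69 , -0.195,  1.566,  0.157,  0.903, -0.215]), 'dq': array([ 0.   , -0.   ,  0.   ,  0.001,  0.   ,  0.001,  0.   ]), 'effort': array([  0.   , -53.963,  -1.267, -15.855,   0.009,   0.009,   0.   ]), 'ee_pos': array([ 0.155, -0.605,  0.303]), 'ee_rot': array([ 0.992,  0.125, -0.   , -0.001]), 'force': array([-0.132,  0.067, -0.34 ]), 'wrist_torque': array([0.042, 0.037, 0.064]), 'grip_force': np.float64(0.0), 'opening': np.float64(1.001)}
scene cam at (array([-0.1802,  0.5466,  0.5377]), array([ 0.6681, -0.6167, -0.4164]))
top cam at (array([ 0.4642, -0.1172,  0.992 ]), array([ 0.0724,  0.004 , -0.9974]))
teal_tube scene [309.1 206.5] 0.66
teal_tube top [194.5 178.6] 0.68
    [ 0.4538 -0.0467  0.1378] [np.float64(0.12436635520784513), np.float64(0.12436635520784513)]
clamp_base scene [201.8 237.3] 0.62
clamp_base top [194.1 181.3] 0.79
    [0.5661 0.0483 0.0034] [np.float64(0.00031888003698197213), np.float64(0.00031888003698202455)]
vee_stop scene [228.7 223. ] 0.9
vee_stop top [228.1 181.1] 0.69
    [ 0.5648 -0.0411  0.0124] [np.floa
[... 214 characters left out ...]
]
crank_axis scene [163.8 216. ] 0.87
crank_axis top [154.5 168.4] 0.55
    [0.592  0.1328 0.0854] [np.float64(0.003416434499882792), np.float64(0.0034164344998826343)]
sleeve scene [175.2 215. ] 0.48
sleeve top [170.1 159.8] 0.4
    [0.6121 0.0952 0.068 ] [np.float64(0.0014869097373864505), np.float64(0.0014869097373864165)]
small_beaker scene [257.2 197.4] 0.67
brown_bottle scene [294.  180.5] 0.61
brown_bottle top [366.2 142.6] 0.76
    [ 0.6612 -0.4054  0.0018] [np.float64(0.0018666119878461415), np.float64(0.001866611987846248)]
marker scene [312.8 241.5] 0.69
marker top [271.2 255.2] 0.6
    [ 0.3691 -0.1532 -0.0049] [np.float64(0.003887776329525932), np.float64(0.0038877763295257716)]
```

View pics/scene0.png

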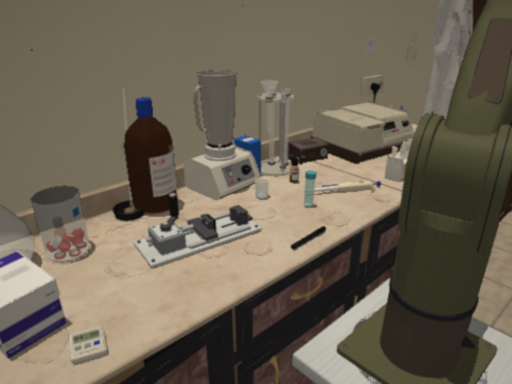

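View pics/top0.png

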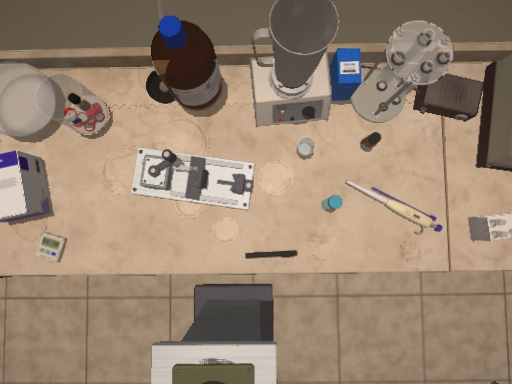

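The scene picture shows the clamp at (200,235), sleeve/crank at (174,208), and the teal tube at (310,190), with the marker at (309,238). In the top picture the tube cap is at (333,203) and the sleeve at (169,157). The vee is at (240,183), so clamp +y points to world +y, slightly yawed. The network's first tube mark was wrong in the top view, so I'll measure with masks.

```bash
cat >> h.py <<'E'
from scipy.optimize import least_squares
def cyl(x,y,segs):
    t=np.linspace(0,2*np.pi,40,endpoint=False)
    return np.vstack([np.c_[x+r*np.cos(t),y+r*np.sin(t),np.full(40,z)] for z,r in segs])
def hullbox(g,P):
    p=proj(g,P); return np.r_[p.min(0),p.max(0)+0]
def fitcyl(obs,segs,x0,freez=False):
    # obs: list of (g,box)  fit centre by box edges
    def f(v):
        S=[(z+(v[2] if freez else 0),r) for z,r in segs]
        return np.concatenate([hullbox(g,cyl(v[0],v[1],S))-b for g,b in obs])
    r=least_squares(f,list(x0)+([0.] if freez else []),loss="soft_l1",diff_step=1e-4); return r.x,np.round(r.fun,1)
def mbox(m):
    ys,xs=np.nonzero(m); return np.array([xs.min(),ys.min(),xs.max()+1,ys.max()+1])-.5
E
python3 - <<'E'
from h import *
np.set_printoptions(precision=4,suppress=True)
G={n:cam(n) for n in("scene","top")}
T={}
for q in["teal_tube","sleeve","clamp_base","vee_stop","jaw","small_beaker"]:
    for n in G:
        for k,m in enumerate(trace(n,q)[:2]):
            print(q,n,np.round(m["box"],1),round(m["p"],2),m["mask"].sum())
            if k==0:T[q,n]=m["mask"]
np.savez("masks.npz",**{a+"-"+b:v for (a,b),v in T.items()})
tube=[(0,.014),(.091,.014),(.091,.016),(.11,.016)]
for fz in(False,True):
  print("tube",*fitcyl([(G[n],mbox(T["teal_tube",n])) for n in G if ("teal_tube",n) in T],tube,(.5,-.32),fz))
sl=[(.067,.0125),(.119,.0125),(.124,.005)]
for fz in(False,True):
  print("sleeve",*fitcyl([(G[n],mbox(T["sleeve",n])) for n in G if ("sleeve",n) in T],sl,(.61,.095),fz))
m=T["clamp_base","top"].astype(np.uint8)
c=np.vstack(cv2.findContours(m,0,1)[0])[:,0]
w=np.array([atz(G["top"],p,.012)[:2] for p in c.astype(float)])
print("rect",cv2.minAreaRect((w*1000).astype(np.float32)), cv2.boxPoints(cv2.minAreaRect((w*1000).astype(np.float32))))
E
```

```text
teal_tube scene [305.9 169.7 314.3 209. ] 0.64 356
teal_tube top [324.3 195.  342.3 211.8] 0.72 224
sleeve scene [170.6 197.  176.7 214.9] 0.7 145
clamp_base scene [133.4 193.7 262.4 268. ] 0.64 3605
clamp_base top [130.7 147.3 256.2 212. ] 0.71 5459
vee_stop scene [227.2 206.3 254.3 229.1] 0.65 374
vee_stop top [233.9 173.1 251.1 192.5] 0.72 332
jaw scene [147.3 213.7 217.1 240.1] 0.94 606
jaw scene [135.5 192.5 261.8 265.6] 0.73 3551
jaw top [141.2 157.4 206.9 194.7] 0.74 783
small_beaker scene [251.6 176.  265.  198. ] 0.62 266
small_beaker top [299.7 133.  315.6 160.3] 0.63 343
tube [ 0.5023 -0.2969] [ 0.1 -0.8  0.3  0.4 -0.1 -0.2 -0.2  0. ]
tube [ 0.5025 -0.2972 -0.0009] [ 0.1 -0.6  0.3  0.6 -0.  -0.2 -0.1 -0. ]
sleeve [0.6124 0.0968] [-1.4 -2.4  1.5  1.2]
sleeve [ 0.7759  0.0044 -0.0934] [-0.4  0.2  0.5 -0.2]
rect ((574.2283935546875, 51.17958068847656), (312.0151672363281, 129.71481323242188), 80.54309844970703) [[ 484.6195  -92.0513]
 [ 612.5714 -113.3642]
 [ 663.8373  194.4105]
 [ 535.8854  215.7234]]
```

```bash
cat > ov.py <<'E'
from h import *
def overlay(g,c,yaw,jawd,th,fn,crop,k):
    im=cv2.resize(g["img"][:,:,::-1].copy(),None,fx=k,fy=k,interpolation=cv2.INTER_CUBIC)
    X=np.array([np.cos(yaw),np.sin(yaw),0]);Y=np.array([-X[1],X[0],0]);O=np.array([*c,0.])
    W=lambda a:np.array([O+X*p[0]+Y*p[1]+np.array([0,0,p[2]]) for p in a])
    def poly(a,col):
        p=(proj(g,W(a))+.5)*k-.5; cv2.polylines(im,[p.round().astype(int)],False,col,1,cv2.LINE_AA)
    # origin c at the vee axis
    yv=VB
    poly([(-.062,yv,.012),(.062,yv,.012),(.062,yv+.31,.012),(-.062,yv+.31,.012),(-.062,yv,.012)],(0,0,255))
    poly([(-.024,-.005,.052),(0,-.016,.052),(.024,-.005,.052)],(255,0,255))
    poly([(-.022,jawd,.054),(.022,jawd,.054)],(0,255,0))
    return im[int(crop[1]*k):int(crop[3]*k),int(crop[0]*k):int(crop[2]*k)]
E
python3 - <<'E'
from h import *
import ov
np.set_printoptions(precision=4,suppress=True)
G={n:cam(n) for n in("scene","top")}
yaw=np.radians(-9.46);Y=np.array([-np.sin(yaw),np.cos(yaw)])
c=np.array([.5722,.0512]); 
v=c-.089*Y; ov.VB=-.155+.089
print("vee",v)
a=ov.overlay(G["top"],v,yaw,.07,0,None,(110,130,270,225),4.5);b=ov.overlay(G["scene"],v,yaw,.07,0,None,(125,180,270,275),4.5)
cv2.imwrite("pics/o1.png",a);cv2.imwrite("pics/o2.png",b);print(a.shape,b.shape)
print("bigbottle base",atz(G["scene"],[153,208],0),"front top",atz(G["top"],[203,106],0))
E
```

```text
vee [ 0.5576 -0.0366]
(427, 720, 3) (427, 653, 3)
bigbottle base [0.8092 0.054  0.    ] front top [0.7674 0.0251 0.    ]
```

View pics/o1.png

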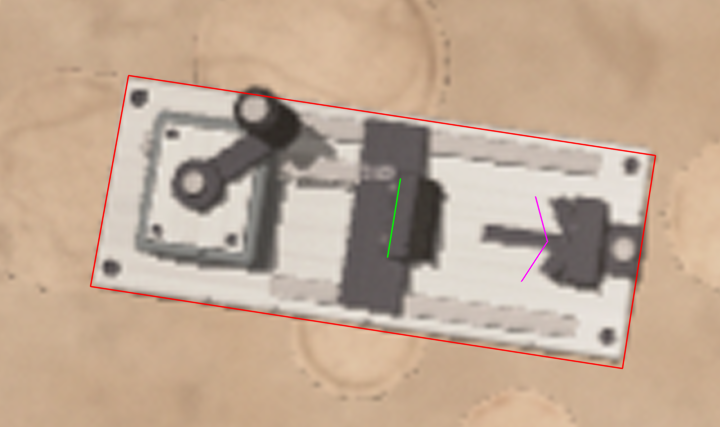

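View pics/o2.png

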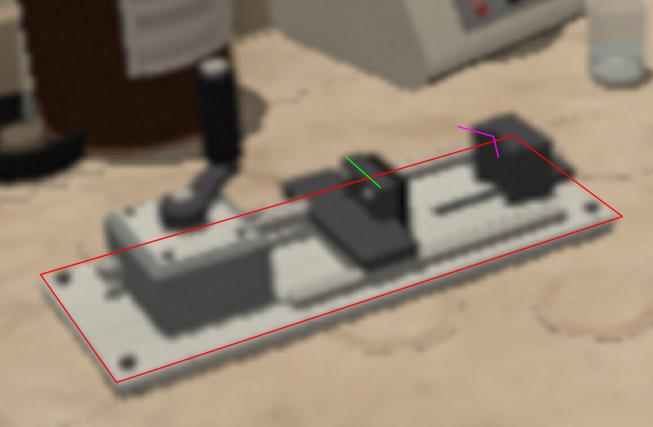

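The overlay fits the bed, so the clamp yaw is about -9.5°. The vee tips show at crop (547,237), which is about 10 mm farther toward -y than I drew them; the vee origin is about (0.559, -0.045). I'll move above the tube now.

Request:
{"fn": "apply_moves", "kwargs": {"series": [{"x": 0.0295, "y": -0.0151, "z": 0.0036, "claw": 1}, {"x": 0.0295, "y": -0.0151, "z": 0.0036, "claw": 1}, {"x": 0.0295, "y": -0.0151, "z": 0.0036, "claw": 1}, {"x": 0.0295, "y": -0.0151, "z": 0.0036, "claw": 1}, {"x": 0.0295, "y": -0.0151, "z": 0.0036, "claw": 1}, {"x": 0.0295, "y": -0.0151, "z": 0.0036, "claw": 1}, {"x": 0.0295, "y": -0.0151, "z": 0.0036, "claw": 1}, {"x": 0.0295, "y": -0.0151, "z": 0.0036, "claw": 1}, {"x": 0.0295, "y": -0.0151, "z": 0.0036, "claw": 1}, {"x": 0.0295, "y": -0.0151, "z": 0.0036, "claw": 1}, {"x": 0.0295, "y": -0.0151, "z": 0.0036, "claw": 1}, {"x": 0.0295, "y": -0.0151, "z": 0.0036, "claw": 1}, {"x": 0.0295, "y": -0.0151, "z": 0.0036, "claw": 1}, {"x": 0.0295, "y": -0.0151, "z": 0.0036, "claw": 1}, {"spin": -6.6, "claw": 1}, {"spin": -6.6, "claw": 1}, {"spin": -6.6, "claw": 1}, {"spin": -6.6, "claw": 1}, {"spin": -6.6, "claw": 1}, {"spin": -6.6, "claw": 1}]}}

```text
validation failed for argument at $.se...
```

Request:
{"fn": "apply_moves", "kwargs": {"series": [{"x": 0.0295, "y": -0.0151, "z": 0.0036, "spin": 0, "claw": 1}, {"x": 0.0295, "y": -0.0151, "z": 0.0036, "spin": 0, "claw": 1}, {"x": 0.0295, "y": -0.0151, "z": 0.0036, "spin": 0, "claw": 1}, {"x": 0.0295, "y": -0.0151, "z": 0.0036, "spin": 0, "claw": 1}, {"x": 0.0295, "y": -0.0151, "z": 0.0036, "spin": 0, "claw": 1}, {"x": 0.0295, "y": -0.0151, "z": 0.0036, "spin": 0, "claw": 1}, {"x": 0.0295, "y": -0.0151, "z": 0.0036, "spin": 0, "claw": 1}, {"x": 0.0295, "y": -0.0151, "z": 0.0036, "spin": 0, "claw": 1}, {"x": 0.0295, "y": -0.0151, "z": 0.0036, "spin": 0, "claw": 1}, {"x": 0.0295, "y": -0.0151, "z": 0.0036, "spin": 0, "claw": 1}, {"x": 0.0295, "y": -0.0151, "z": 0.0036, "spin": 0, "claw": 1}, {"x": 0.0295, "y": -0.0151, "z": 0.0036, "spin": 0, "claw": 1}, {"x": 0.0295, "y": -0.0151, "z": 0.0036, "spin": 0, "claw": 1}, {"x": 0.0295, "y": -0.0151, "z": 0.0036, "spin": 0, "claw": 1}, {"x": 0, "y": 0, "z": 0, "spin": -6.6, "claw": 1}, {"x": 0, "y": 0, "z": 0, "spin": -6.6, "claw": 1}, {"x": 0, "y": 0, "z": 0, "spin": -6.6, "claw": 1}, {"x": 0, "y": 0, "z": 0, "spin": -6.6, "claw": 1}, {"x": 0, "y": 0, "z": 0, "spin": -6.6, "claw": 1}, {"x": 0, "y": 0, "z": 0, "spin": -6.6, "claw": 1}]}}

```text
time: 3.47
ee_pos: [0.5028, -0.2983, 0.2536]
ee_rot: [0.89, 0.456, 0.0, 0.0]
force: [0.2, 0.2, 1.0]
opening: 0.996
grip_force: 0.0
```

Request:
{"fn": "apply_moves", "kwargs": {"series": [{"x": 0, "y": 0, "z": 0, "spin": -6.6, "claw": 1}, {"x": 0, "y": 0, "z": 0, "spin": -6.6, "claw": 1}, {"x": 0, "y": 0, "z": 0, "spin": -6.6, "claw": 1}, {"x": 0, "y": 0, "z": 0, "spin": -6.6, "claw": 1}, {"x": 0.0012, "y": -0.0007, "z": 0.01, "spin": 0, "claw": 1}, {"x": 0, "y": 0, "z": 0.02, "spin": 0, "claw": 1}, {"x": 0, "y": 0, "z": 0.02, "spin": 0, "claw": 1}, {"x": 0, "y": 0, "z": 0.02, "spin": 0, "claw": 1}, {"x": 0, "y": 0, "z": 0.02, "spin": 0, "claw": 1}, {"x": 0, "y": 0, "z": 0.02, "spin": 0, "claw": 1}, {"x": 0, "y": 0, "z": 0.01, "spin": 0, "claw": 1}, {"x": 0, "y": 0, "z": 0.01, "spin": 0, "claw": 1}, {"x": 0, "y": 0, "z": 0, "spin": 0, "claw": 1}]}}

```text
time: 4.55
ee_pos: [0.5015, -0.2964, 0.1217]
ee_rot: [0.764, 0.645, -0.001, -0.001]
force: [0.4, -0.1, -0.1]
opening: 0.998
grip_force: 0.0
```

Request:
{"fn": "apply_moves", "kwargs": {"series": [{"x": 0, "y": 0, "z": 0, "spin": 0, "claw": 0.2}, {"x": 0, "y": 0, "z": 0, "spin": 0, "claw": 0}, {"x": 0, "y": 0, "z": 0, "spin": 0, "claw": -0.2}, {"x": 0, "y": 0, "z": 0, "spin": 0, "claw": -0.5}, {"x": 0, "y": 0, "z": 0, "spin": 0, "claw": -0.5}, {"x": 0, "y": 0, "z": 0, "spin": 0, "claw": -0.5}, {"x": 0, "y": 0, "z": 0, "spin": 0, "claw": -0.5}, {"x": 0, "y": 0, "z": 0, "spin": 0, "claw": -0.5}]}}

```text
time: 5.22
ee_pos: [0.5027, -0.2971, 0.1243]
ee_rot: [0.764, 0.645, 0.0, 0.001]
force: [0.0, -0.1, 5.3]
opening: 0.324
grip_force: 58.7
```

Request:
{"fn": "apply_moves", "kwargs": {"series": [{"x": 0, "y": 0, "z": -0.01, "spin": 0, "claw": -0.5}, {"x": 0, "y": 0, "z": -0.02, "spin": 0, "claw": -0.5}, {"x": 0, "y": 0, "z": -0.03, "spin": 0, "claw": -0.5}, {"x": 0, "y": 0, "z": -0.03, "spin": 0, "claw": -0.5}, {"x": 0.0221, "y": 0.0011, "z": 0, "spin": 0, "claw": -0.5}, {"x": 0.0221, "y": 0.0011, "z": 0, "spin": 0, "claw": -0.5}, {"x": 0.0221, "y": 0.0011, "z": 0, "spin": 0, "claw": -0.5}, {"x": 0.0221, "y": 0.0011, "z": 0, "spin": 0, "claw": -0.5}, {"x": 0.0221, "y": 0.0011, "z": 0, "spin": 0, "claw": -0.5}, {"x": 0.0221, "y": 0.0011, "z": 0, "spin": 0, "claw": -0.5}, {"x": 0.0221, "y": 0.0011, "z": 0, "spin": 0, "claw": -0.5}, {"x": 0.0221, "y": 0.0011, "z": 0, "spin": 0, "claw": -0.5}, {"x": 0.0221, "y": 0.0011, "z": 0, "spin": 0, "claw": -0.5}, {"x": 0.0221, "y": 0.0011, "z": 0, "spin": 0, "claw": -0.5}, {"x": 0.0221, "y": 0.0011, "z": 0, "spin": 0, "claw": -0.5}, {"x": 0.0221, "y": 0.0011, "z": 0, "spin": 0, "claw": -0.5}, {"x": 0, "y": 0, "z": 0, "spin": 0, "claw": -0.5}, {"x": 0, "y": 0, "z": 0, "spin": 0, "claw": -0.5}]}}

```text
time: 6.72
ee_pos: [0.5597, -0.0359, 0.2139]
ee_rot: [0.763, 0.647, 0.0, -0.0]
force: [-0.6, -0.9, 0.2]
opening: 0.316
grip_force: 58.8
```

Run:
```python
from h import *
np.set_printoptions(precision=4,suppress=True)
G={n:cam(n) for n in("scene","top")}
for n in G: cv2.imwrite(f"pics/c_{n}.png",G[n]["img"][:,:,::-1])
R=[];R2=[]
for n in G:
    m=mark_of(n,"teal_tube"); t=trace(n,"teal_tube")
    if m: print(n,np.round(m[0]["pixel"],1),m[0]["p"]);R.append(ray(G[n],m[0]["pixel"]))
    if t: print(n,t[0]["box"],t[0]["p"])
    m=mark_of(n,"vee_stop")
    if m: print("vee",n,np.round(m[0]["pixel"],1),m[0]["p"]);R2.append(ray(G[n],m[0]["pixel"]))
if len(R)>1:print(tri(R))
if len(R2)>1:print(tri(R2))
g=G["scene"]
im=cv2.resize(g["img"][150:260,150:300,::-1],None,fx=5,fy=5,interpolation=cv2.INTER_CUBIC);cv2.imwrite("pics/c2.png",im)
```

```text
scene [227.  197.5] 0.62
scene [219.6, 159.1, 234.0, 202.4] 0.87
vee scene [233.  223.6] 0.71
```

View pics/c2.png

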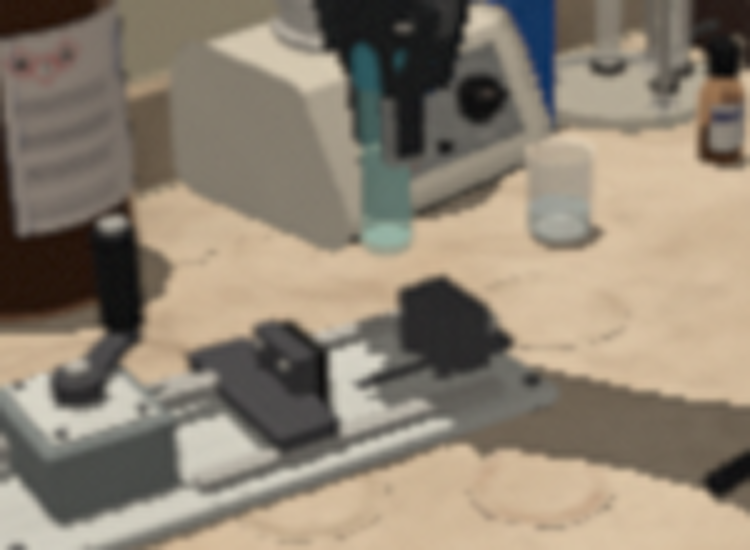

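Run:
```python
from h import *
np.set_printoptions(precision=4,suppress=True)
g=cam("scene");t=cam("top")
for p in([222.4,226.6],[236,223]):print("slot scene",atz(g,p,.012))
for p in([217.8,181.8],[231.1,183.3]):print("slot top",atz(t,p,.012))
for n,G in(("s",g),("t",t)):print(n,proj(G,[[.56,-.036,.012]]))
# vee top tips
print("tips top",[atz(t,[110+x/4.5,130+y/4.5],.052) for x,y in((550,200),(543,275),(565,243),(604,205),(598,285))])
print("jaw pad top",[atz(t,[110+x/4.5,130+y/4.5],.054) for x,y in((440,182),(433,264))])
print("hub top",atz(t,[110+193/4.5,130+182/4.5],.073),"sleeve top",atz(t,[110+255/4.5,130+107/4.5],.124),"sleeve scene",atz(g,[150+112/5,150+222/5],.124), "hub scene",atz(g,[150+76/5,150+374/5],.073))
# tube bottom centre
print("tube base",atz(g,[150+386/5,150+238/5],.0915))
```

```text
slot scene [ 0.562  -0.0164  0.012 ]
slot scene [ 0.5524 -0.0557  0.012 ]
slot top [ 0.563  -0.0148  0.012 ]
slot top [ 0.5586 -0.0492  0.012 ]
s [[228.5764 224.4153]]
t [[225.9783 182.8403]]
tips top [array([ 0.5768, -0.055 ,  0.052 ]), array([ 0.5354, -0.0508,  0.052 ]), array([ 0.5529, -0.0631,  0.052 ]), array([ 0.5737, -0.0847,  0.052 ]), array([ 0.5295, -0.081 ,  0.052 ])]
jaw pad top [array([0.5874, 0.0056, 0.054 ]), array([0.542 , 0.0095, 0.054 ])]
hub top [0.5866 0.1372 0.073 ] sleeve top [0.6182 0.0915 0.124 ] sleeve scene [0.6144 0.0943 0.124 ] hub scene [0.5755 0.1442 0.073 ]
tube base [ 0.5613 -0.0357  0.0915]
```

Request:
{"fn": "apply_moves", "kwargs": {"series": [{"x": -0.005, "y": -0.0005, "z": 0.01, "spin": 0, "claw": -0.5}, {"x": 0, "y": 0, "z": 0.012, "spin": 0, "claw": -0.5}, {"x": 0, "y": 0, "z": 0.012, "spin": 0, "claw": -0.5}, {"x": 0, "y": 0, "z": 0.012, "spin": 0, "claw": -0.5}, {"x": 0, "y": 0, "z": 0.012, "spin": 0, "claw": -0.5}, {"x": 0, "y": 0, "z": 0.01, "spin": 0, "claw": -0.5}, {"x": 0, "y": 0, "z": 0.004, "spin": 0, "claw": -0.5}, {"x": 0, "y": 0, "z": 0.002, "spin": 0, "claw": -0.5}, {"x": 0, "y": 0, "z": 0, "spin": 0, "claw": -0.5}, {"x": 0, "y": 0, "z": 0, "spin": 0, "claw": -0.5}]}}

```text
time: 8.05
ee_pos: [0.5586, -0.0425, 0.1398]
ee_rot: [0.764, 0.645, 0.0, 0.0]
force: [0.1, 0.5, -0.6]
opening: 0.319
grip_force: 58.8
```

Request:
{"fn": "apply_moves", "kwargs": {"series": [{"x": 0, "y": 0, "z": 0.001, "spin": 0, "claw": -0.5}, {"x": 0, "y": 0, "z": 0.001, "spin": 0, "claw": -0.5}, {"x": 0, "y": 0, "z": 0, "spin": 0, "claw": -0.5}]}}

```text
time: 8.3
ee_pos: [0.5585, -0.0425, 0.1377]
ee_rot: [0.764, 0.645, 0.0, 0.0]
force: [-0.6, -0.0, 0.3]
opening: 0.315
grip_force: 58.8
```

Request:
{"fn": "apply_moves", "kwargs": {"series": [{"x": 0, "y": 0, "z": 0.001, "spin": 0, "claw": -0.5}, {"x": 0, "y": 0, "z": 0, "spin": 0, "claw": -0.5}]}}

```text
time: 8.47
ee_pos: [0.5583, -0.0425, 0.1365]
ee_rot: [0.764, 0.645, 0.0, 0.0]
force: [0.7, 0.2, -0.3]
opening: 0.316
grip_force: 58.8
```

Request:
{"fn": "apply_moves", "kwargs": {"series": [{"x": 0, "y": 0, "z": 0.001, "spin": 0, "claw": -0.5}, {"x": 0, "y": 0, "z": 0, "spin": 0, "claw": -0.5}]}}

```text
time: 8.63
ee_pos: [0.5584, -0.0425, 0.1363]
ee_rot: [0.764, 0.645, 0.0, 0.0]
force: [-0.8, -0.9, 7.2]
opening: 0.318
grip_force: 59.4
```

Request:
{"fn": "apply_moves", "kwargs": {"series": [{"x": 0, "y": 0, "z": -0.0005, "spin": 0, "claw": -0.3}, {"x": 0, "y": 0, "z": 0, "spin": 0, "claw": -0.1}, {"x": 0, "y": 0, "z": 0, "spin": 0, "claw": 0.1}, {"x": 0, "y": 0, "z": 0, "spin": 0, "claw": 0.3}, {"x": 0, "y": 0, "z": 0, "spin": 0, "claw": 0.6}, {"x": 0, "y": 0, "z": 0, "spin": 0, "claw": 0.6}, {"x": 0, "y": 0, "z": -0.02, "spin": 0, "claw": 0.6}, {"x": 0, "y": 0, "z": -0.025, "spin": 0, "claw": 0.6}, {"x": 0, "y": 0, "z": -0.03, "spin": 0, "claw": 0.6}, {"x": 0, "y": 0, "z": -0.025, "spin": 0, "claw": 0.6}, {"x": 0, "y": 0, "z": 0, "spin": 0, "claw": 0.6}]}}

```text
time: 9.55
ee_pos: [0.5608, -0.0421, 0.2405]
ee_rot: [0.764, 0.645, 0.003, 0.003]
force: [0.0, -0.8, 0.6]
opening: 0.796
grip_force: 0.0
```

Run:
```python
from h import *
np.set_printoptions(precision=4,suppress=True)
G={n:cam(n) for n in("scene","top")}
tube=[(0.012,.014),(.103,.014),(.103,.016),(.122,.016)]
sl=[(.067,.0125),(.119,.0125),(.124,.005)]
for q,seg,x0 in(("teal_tube",tube,(.558,-.04)),("sleeve",sl,(.615,.095))):
  obs=[]
  for n in G:
    t=trace(n,q); m=mark_of(n,q)
    if t: print(q,n,t[0]["box"],t[0]["p"]); obs.append((G[n],np.array(t[0]["box"])))
    if m: print("mark",m[0]["pixel"],m[0]["p"], atz(G[n],m[0]["pixel"],seg[0][0]))
  if obs: print(fitcyl(obs,seg,x0))
R=[]
for n in G:
    m=mark_of(n,"crank_axis")
    if m: print("axis",m[0]["pixel"],m[0]["p"],atz(G[n],m[0]["pixel"],.097)); R.append(ray(G[n],m[0]["pixel"]))
im=np.vstack([cv2.resize(G[n]["img"][y:y+75,130:280,::-1],None,fx=4,fy=4,interpolation=cv2.INTER_CUBIC) for n,y in(("scene",185),("top",140))])
cv2.imwrite("pics/d.png",im)
```

```text
teal_tube scene [223.9, 186.3, 235.0, 227.9] 0.62
mark [231.2, 225.3] 0.64 [ 0.5515 -0.0381  0.012 ]
(array([ 0.5506, -0.0354]), array([-0.8, -0.7,  0.9,  0.5]))
sleeve scene [170.2, 196.5, 178.7, 218.8] 0.45
mark [212.9, 232.9] 0.65 [0.4761 0.0772 0.067 ]
(array([0.6022, 0.0989]), array([-1.7, -0.9,  1.8,  0.6]))
axis [162.3, 215.1] 0.83 [0.5822 0.1453 0.097 ]
axis [152.8, 165.1] 0.6 [0.5962 0.1309 0.097 ]
```

View pics/d.png

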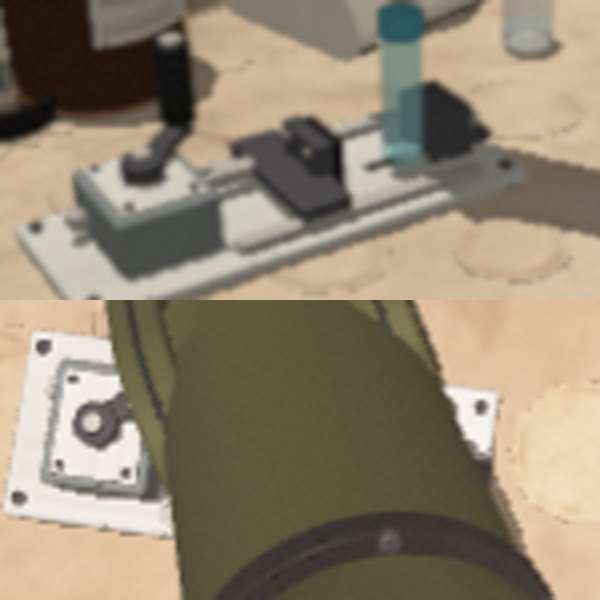

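The tube stands upright, let go just in front of the vee (scene crop (403,150)). The hub is at top crop (95,424), so the crank axis is about (0.588, 0.1365) and the sleeve about (0.618, 0.0905). Moving to the sleeve now.

Request:
{"fn": "apply_moves", "kwargs": {"series": [{"x": 0.0234, "y": 0.0057, "z": 0, "spin": 0, "claw": 0.6}, {"x": 0.0234, "y": 0.0057, "z": 0, "spin": 0, "claw": 0.6}, {"x": 0.0234, "y": 0.0057, "z": 0, "spin": 0, "claw": 0.6}, {"x": 0.0234, "y": 0.0057, "z": 0, "spin": 0, "claw": 0.6}, {"x": 0.0234, "y": 0.0057, "z": 0, "spin": 0, "claw": 0.6}, {"x": 0.0234, "y": 0.0057, "z": 0, "spin": 0, "claw": 0.6}, {"x": 0, "y": 0, "z": 0, "spin": 0, "claw": 0.6}, {"x": 0, "y": 0, "z": 0, "spin": 0, "claw": 0.6}, {"x": 0, "y": 0, "z": 0, "spin": 0, "claw": 0.6}]}}

```text
time: 10.9
ee_pos: [0.6152, 0.0894, 0.2356]
ee_rot: [0.764, 0.645, -0.001, 0.0]
force: [-0.4, -0.4, 0.1]
opening: 0.799
grip_force: 0.0
```

Run:
```python
from h import *
np.set_printoptions(precision=4,suppress=True)
print(read_state()["ee_pos"])
G={n:cam(n) for n in("scene","top")}
im=np.vstack([cv2.resize(G[n]["img"][y:y+75,120:270,::-1],None,fx=4,fy=4,interpolation=cv2.INTER_CUBIC) for n,y in(("scene",160),("top",140))])
cv2.imwrite("pics/e.png",im)
t=trace("scene","sleeve"); print([(a["box"],a["p"]) for a in t])
```

```text
[0.6152 0.0894 0.2356]
[([288.3, 157.3, 299.3, 182.4], 0.52), ([170.7, 198.2, 180.1, 217.8], 0.49), ([161.3, 192.9, 178.2, 233.6], 0.22)]
```

View pics/e.png

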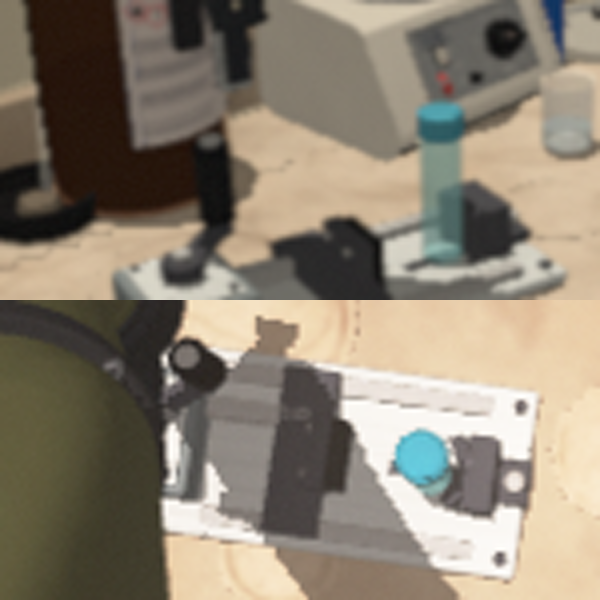

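The top view shows the sleeve button at crop (187,357), which maps to about (0.617, 0.091). In the scene view the open fingers straddle the sleeve. Descending and gripping.

Request:
{"fn": "apply_moves", "kwargs": {"series": [{"x": 0.0019, "y": 0.0015, "z": 0.01, "spin": 0, "claw": 0.6}, {"x": 0, "y": 0, "z": 0.0125, "spin": 0, "claw": 0.6}, {"x": 0, "y": 0, "z": 0.0125, "spin": 0, "claw": 0.6}, {"x": 0, "y": 0, "z": 0.0125, "spin": 0, "claw": 0.6}, {"x": 0, "y": 0, "z": 0.0125, "spin": 0, "claw": 0.6}, {"x": 0, "y": 0, "z": 0.0125, "spin": 0, "claw": 0.6}, {"x": 0, "y": 0, "z": 0.008, "spin": 0, "claw": 0.6}, {"x": 0, "y": 0, "z": 0.004, "spin": 0, "claw": 0.6}, {"x": 0, "y": 0, "z": 0, "spin": 0, "claw": 0.6}]}}

```text
time: 11.8
ee_pos: [0.6168, 0.0918, 0.1502]
ee_rot: [0.764, 0.645, -0.001, -0.0]
force: [0.6, 0.6, -0.4]
opening: 0.802
grip_force: 0.0
```

Request:
{"fn": "apply_moves", "kwargs": {"series": [{"x": 0, "y": 0, "z": 0, "spin": 0, "claw": 0.2}, {"x": 0, "y": 0, "z": 0, "spin": 0, "claw": 0}, {"x": 0, "y": 0, "z": 0, "spin": 0, "claw": -0.2}, {"x": 0, "y": 0, "z": 0, "spin": 0, "claw": -0.4}, {"x": 0, "y": 0, "z": 0, "spin": 0, "claw": -0.6}, {"x": 0, "y": 0, "z": 0, "spin": 0, "claw": -0.8}, {"x": 0, "y": 0, "z": 0, "spin": 0, "claw": -0.8}, {"x": 0, "y": 0, "z": 0, "spin": 0, "claw": -0.8}, {"x": 0, "y": 0, "z": 0, "spin": 0, "claw": -0.8}]}}

```text
time: 12.55
ee_pos: [0.6187, 0.0918, 0.1525]
ee_rot: [0.764, 0.645, 0.001, 0.001]
force: [3.9, -1.0, 5.8]
opening: 0.253
grip_force: 58.5
```

```bash
cat > arc.py <<'E'
import sys,numpy as np
def rows(th0,dth,n,h=80.36,r=55.,k0=0):
    t=np.radians(th0)-dth*np.arange(n+1); p=np.c_[r*np.cos(t),r*np.sin(t)]; d=np.diff(p,axis=0)
    h=np.radians(h); x=np.array([np.cos(h),np.sin(h)]);y=np.array([np.sin(h),-np.cos(h)])
    return np.round(np.c_[d@x,d@y]/1000,4),np.degrees(t[-1])
if __name__=="__main__":
    a,e=rows(float(sys.argv[1]),float(sys.argv[2]),int(sys.argv[3]))
    print(" ".join(f"({x:.4f},{y:.4f})" for x,y in a),"end",round(e,2))
E
python3 arc.py -55.4 .06 10
```

```text
(-0.0022,-0.0024) (-0.0021,-0.0026) (-0.0019,-0.0027) (-0.0018,-0.0028) (-0.0016,-0.0029) (-0.0014,-0.0030) (-0.0012,-0.0031) (-0.0010,-0.0031) (-0.0009,-0.0032) (-0.0007,-0.0032) end -89.78
```

Request:
{"fn": "apply_moves", "kwargs": {"series": [{"x": 0, "y": 0.0015, "z": -0.0015, "spin": 0, "claw": -0.8}, {"x": -0.0022, "y": -0.0024, "z": 0, "spin": 0, "claw": -0.8}, {"x": -0.0021, "y": -0.0026, "z": 0, "spin": 0, "claw": -0.8}, {"x": -0.0019, "y": -0.0027, "z": 0, "spin": 0, "claw": -0.8}, {"x": -0.0018, "y": -0.0028, "z": 0, "spin": 0, "claw": -0.8}, {"x": -0.0016, "y": -0.0029, "z": 0, "spin": 0, "claw": -0.8}]}}

```text
time: 13.05
ee_pos: [0.6063, 0.0854, 0.1527]
ee_rot: [0.764, 0.645, 0.003, 0.001]
force: [9.2, 2.1, -7.0]
opening: 0.252
grip_force: 59.6
```

Request:
{"fn": "apply_moves", "kwargs": {"series": [{"x": -0.0014, "y": -0.003, "z": 0, "spin": 0, "claw": -0.8}, {"x": -0.0012, "y": -0.0031, "z": 0, "spin": 0, "claw": -0.8}, {"x": -0.001, "y": -0.0031, "z": 0, "spin": 0, "claw": -0.8}, {"x": -0.0009, "y": -0.0032, "z": 0, "spin": 0, "claw": -0.8}, {"x": -0.0007, "y": -0.0032, "z": 0, "spin": 0, "claw": -0.8}]}}

```text
time: 13.47
ee_pos: [0.5902, 0.0822, 0.1527]
ee_rot: [0.764, 0.645, 0.003, 0.001]
force: [10.0, 0.8, -8.0]
opening: 0.248
grip_force: 59.7
```

```bash
python3 arc.py -89.78 .06 20
```

```text
(-0.0005,-0.0033) (-0.0003,-0.0033) (-0.0001,-0.0033) (0.0001,-0.0033) (0.0003,-0.0033) (0.0005,-0.0033) (0.0007,-0.0032) (0.0009,-0.0032) (0.0011,-0.0031) (0.0013,-0.0030) (0.0015,-0.0030) (0.0016,-0.0029) (0.0018,-0.0028) (0.0020,-0.0027) (0.0021,-0.0025) (0.0023,-0.0024) (0.0024,-0.0023) (0.0025,-0.0021) (0.0027,-0.0020) (0.0028,-0.0018) end -158.53
```

Request:
{"fn": "apply_moves", "kwargs": {"series": [{"x": -0.0005, "y": -0.0033, "z": 0.0008, "spin": 0, "claw": -0.8}, {"x": -0.0003, "y": -0.0033, "z": 0, "spin": 0, "claw": -0.8}, {"x": -0.0001, "y": -0.0033, "z": 0, "spin": 0, "claw": -0.8}, {"x": 0.0001, "y": -0.0033, "z": 0, "spin": 0, "claw": -0.8}, {"x": 0.0003, "y": -0.0033, "z": 0, "spin": 0, "claw": -0.8}, {"x": 0.0005, "y": -0.0033, "z": 0, "spin": 0, "claw": -0.8}, {"x": 0.0007, "y": -0.0032, "z": 0, "spin": 0, "claw": -0.8}, {"x": 0.0009, "y": -0.0032, "z": 0, "spin": 0, "claw": -0.8}, {"x": 0.0011, "y": -0.0031, "z": 0, "spin": 0, "claw": -0.8}, {"x": 0.0013, "y": -0.003, "z": 0, "spin": 0, "claw": -0.8}]}}

```text
time: 14.3
ee_pos: [0.5595, 0.0899, 0.1526]
ee_rot: [0.765, 0.644, 0.002, 0.002]
force: [8.5, -2.9, -0.8]
opening: 0.251
grip_force: 59.8
```

Request:
{"fn": "apply_moves", "kwargs": {"series": [{"x": 0.0015, "y": -0.003, "z": 0, "spin": 0, "claw": -0.8}, {"x": 0.0016, "y": -0.0029, "z": 0, "spin": 0, "claw": -0.8}, {"x": 0.0018, "y": -0.0028, "z": 0, "spin": 0, "claw": -0.8}, {"x": 0.002, "y": -0.0027, "z": 0, "spin": 0, "claw": -0.8}, {"x": 0.0021, "y": -0.0025, "z": 0, "spin": 0, "claw": -0.8}, {"x": 0.0023, "y": -0.0024, "z": 0, "spin": 0, "claw": -0.8}, {"x": 0.0024, "y": -0.0023, "z": 0, "spin": 0, "claw": -0.8}, {"x": 0.0025, "y": -0.0021, "z": 0, "spin": 0, "claw": -0.8}, {"x": 0.0027, "y": -0.002, "z": 0, "spin": 0, "claw": -0.8}, {"x": 0.0028, "y": -0.0018, "z": 0, "spin": 0, "claw": -0.8}]}}

```text
time: 15.13
ee_pos: [0.5382, 0.1134, 0.1525]
ee_rot: [0.765, 0.644, -0.0, 0.003]
force: [6.5, -6.8, 1.7]
opening: 0.25
grip_force: 60.0
```

```bash
cat > fit.py <<'E'
import numpy as np
from scipy.optimize import least_squares
P=np.array([(.6187,.0918),(.6063,.0854),(.5902,.0822)]+EXTRA)
r=least_squares(lambda v:np.hypot(*(P-v[:2]).T)-.055,[.588,.137]); print("axis",r.x.round(4),(r.fun*1000).round(1),np.degrees(np.arctan2(*(P-r.x).T[::-1])).round(1))
E
python3 arc.py -158.53 .06 20
python3 - <<'E'
from h import *
np.set_printoptions(precision=4,suppress=True)
s=read_state();print(s["ee_pos"],s["force"])
g=cam("top");t=cam("scene")
for n in("scene","top"):
  for q in("jaw","teal_tube"):
    m=mark_of(n,q)
    if m: print(n,q,m[0]["pixel"],m[0]["p"],atz({"scene":t,"top":g}[n],m[0]["pixel"],.012))
E
```

```text
(0.0029,-0.0016) (0.0030,-0.0014) (0.0030,-0.0013) (0.0031,-0.0011) (0.0032,-0.0009) (0.0032,-0.0007) (0.0033,-0.0005) (0.0033,-0.0003) (0.0033,-0.0001) (0.0033,0.0001) (0.0033,0.0003) (0.0033,0.0005) (0.0032,0.0007) (0.0032,0.0009) (0.0031,0.0011) (0.0031,0.0012) (0.0030,0.0014) (0.0029,0.0016) (0.0028,0.0018) (0.0027,0.0019) end -227.28
[0.5382 0.1134 0.1525] [ 6.4782 -6.7684  1.7145]
scene jaw [216.4, 230.1] 0.82 [0.5581 0.0068 0.012 ]
scene teal_tube [229.5, 224.6] 0.96 [ 0.5575 -0.0372  0.012 ]
top teal_tube [229.9, 181.5] 0.64 [ 0.5634 -0.0462  0.012 ]
```

Request:
{"fn": "apply_moves", "kwargs": {"series": [{"x": 0.0029, "y": -0.0016, "z": 0, "spin": 0, "claw": -0.8}, {"x": 0.003, "y": -0.0014, "z": 0, "spin": 0, "claw": -0.8}, {"x": 0.003, "y": -0.0013, "z": 0, "spin": 0, "claw": -0.8}, {"x": 0.0031, "y": -0.0011, "z": 0, "spin": 0, "claw": -0.8}, {"x": 0.0032, "y": -0.0009, "z": 0, "spin": 0, "claw": -0.8}, {"x": 0.0032, "y": -0.0007, "z": 0, "spin": 0, "claw": -0.8}, {"x": 0.0033, "y": -0.0005, "z": 0, "spin": 0, "claw": -0.8}, {"x": 0.0033, "y": -0.0003, "z": 0, "spin": 0, "claw": -0.8}, {"x": 0.0033, "y": -0.0001, "z": 0, "spin": 0, "claw": -0.8}, {"x": 0.0033, "y": 0.0001, "z": 0, "spin": 0, "claw": -0.8}]}}

```text
time: 16.27
ee_pos: [0.5334, 0.1441, 0.1524]
ee_rot: [0.765, 0.644, -0.004, 0.003]
force: [0.8, -10.2, 8.6]
opening: 0.251
grip_force: 60.4
```

Request:
{"fn": "apply_moves", "kwargs": {"series": [{"x": 0.0033, "y": 0.0003, "z": 0, "spin": 0, "claw": -0.8}, {"x": 0.0033, "y": 0.0005, "z": 0, "spin": 0, "claw": -0.8}, {"x": 0.0032, "y": 0.0007, "z": 0, "spin": 0, "claw": -0.8}, {"x": 0.0032, "y": 0.0009, "z": 0, "spin": 0, "claw": -0.8}, {"x": 0.0031, "y": 0.0011, "z": 0, "spin": 0, "claw": -0.8}]}}

```text
time: 16.68
ee_pos: [0.5377, 0.1595, 0.1523]
ee_rot: [0.765, 0.644, -0.005, 0.002]
force: [-3.5, -9.1, 13.5]
opening: 0.25
grip_force: 60.6
```

Run:
```python
from h import *
from scipy.spatial.transform import Rotation as Ro
np.set_printoptions(precision=4,suppress=True)
s=read_state();p=s["ee_pos"];f=s["force"];print(p,f)
P=np.array([(.6187,.0918),(.6063,.0854),(.5902,.0822),(.5595,.0899),(.5382,.1134),tuple(p[:2])])
r=least_squares(lambda v:np.hypot(*(P-v[:2]).T)-.055,[.588,.137]);print("axis",r.x,(r.fun*1000).round(1))
th=np.arctan2(p[1]-r.x[1],p[0]-r.x[0]);t=np.array([np.sin(th),-np.cos(th)]);print("th",np.degrees(th),"Ft",-f[:2]@t)
g=cam("top");t=cam("scene")
for n in("scene","top"):
  for q in("jaw","teal_tube"):
    m=mark_of(n,q)
    if m: print(n,q,m[0]["pixel"],m[0]["p"],atz({"scene":t,"top":g}[n],m[0]["pixel"],.012))
im=np.vstack([cv2.resize(G["img"][y:y+55,165:265,::-1],None,fx=5,fy=5,interpolation=cv2.INTER_CUBIC) for G,y in((t,185),(g,155))])
cv2.imwrite("pics/f.png",im)
```

```text
[0.5377 0.1595 0.1523] [-3.5152 -9.0639 13.4901]
axis [0.5878 0.1372] [-0.1 -0.   0.   0.1  0.  -0.2]
th 155.95500999912247 Ft 9.709682313781798
scene jaw [220.0, 228.6] 0.57 [ 0.5579 -0.0051  0.012 ]
scene teal_tube [229.8, 221.2] 0.58 [ 0.5716 -0.0498  0.012 ]
top jaw [211.5, 179.1] 0.73 [0.5702 0.0015 0.012 ]
top teal_tube [226.1, 182.2] 0.68 [ 0.5617 -0.0363  0.012 ]
```

View pics/f.png

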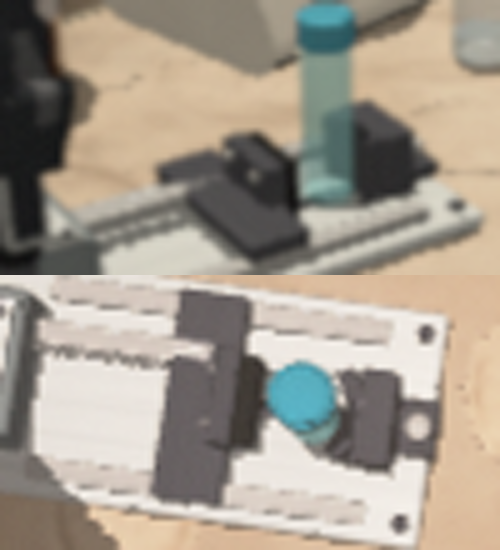

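The jaw (crop (240,400)) is still roughly 13 mm from the tube, plus the seating travel, so I expect about 2 rad more. The drag baseline is about 9 to 9.7 N.

```bash
cat > st.py <<'E'
from h import *
s=read_state();p=s["ee_pos"];f=s["force"]
th=np.arctan2(p[1]-.1372,p[0]-.5878);t=np.array([np.sin(th),-np.cos(th)])
print("th",round(np.degrees(th),2),"rad done",round((np.radians(-55.7)-th)%(2*np.pi),3),"Ft",round(-f[:2]@t,2),"Fr",round(f[0]*np.cos(th)+f[1]*np.sin(th),2),"Fz",round(f[2],1),"r",round(1000*np.hypot(p[0]-.5878,p[1]-.1372),1))
E
python3 arc.py -210.1 .06 10;python3 arc.py -244.5 .03 20;python3 arc.py -278.9 .03 20;python3 arc.py -313.3 .03 20
```

```text
(0.0031,0.0012) (0.0030,0.0014) (0.0029,0.0016) (0.0028,0.0018) (0.0027,0.0019) (0.0026,0.0021) (0.0024,0.0022) (0.0023,0.0024) (0.0021,0.0025) (0.0020,0.0026) end -244.48
(0.0009,0.0014) (0.0009,0.0014) (0.0008,0.0014) (0.0008,0.0014) (0.0008,0.0015) (0.0007,0.0015) (0.0007,0.0015) (0.0006,0.0015) (0.0006,0.0015) (0.0005,0.0016) (0.0005,0.0016) (0.0004,0.0016) (0.0004,0.0016) (0.0003,0.0016) (0.0003,0.0016) (0.0002,0.0016) (0.0002,0.0016) (0.0001,0.0016) (0.0001,0.0016) (0.0000,0.0016) end -278.88
(-0.0000,0.0016) (-0.0001,0.0016) (-0.0001,0.0016) (-0.0002,0.0016) (-0.0002,0.0016) (-0.0002,0.0016) (-0.0003,0.0016) (-0.0003,0.0016) (-0.0004,0.0016) (-0.0004,0.0016) (-0.0005,0.0016) (-0.0005,0.0016) (-0.0006,0.0015) (-0.0006,0.0015) (-0.0007,0.0015) (-0.0007,0.0015) (-0.0008,0.0015) (-0.0008,0.0014) (-0.0009,0.0014) (-0.0009,0.0014) end -313.28
(-0.0009,0.0014) (-0.0010,0.0013) (-0.0010,0.0013) (-0.0011,0.0013) (-0.0011,0.0012) (-0.0011,0.0012) (-0.0012,0.0012) (-0.0012,0.0011) (-0.0012,0.0011) (-0.0013,0.0011) (-0.0013,0.0010) (-0.0013,0.0010) (-0.0014,0.0009) (-0.0014,0.0009) (-0.0014,0.0009) (-0.0014,0.0008) (-0.0015,0.0008) (-0.0015,0.0007) (-0.0015,0.0007) (-0.0015,0.0006) end -347.68
```

Request:
{"fn": "apply_moves", "kwargs": {"series": [{"x": 0.0031, "y": 0.0012, "z": -0.001, "spin": 0, "claw": -0.8}, {"x": 0.003, "y": 0.0014, "z": 0, "spin": 0, "claw": -0.8}, {"x": 0.0029, "y": 0.0016, "z": 0, "spin": 0, "claw": -0.8}, {"x": 0.0028, "y": 0.0018, "z": 0, "spin": 0, "claw": -0.8}, {"x": 0.0027, "y": 0.0019, "z": 0, "spin": 0, "claw": -0.8}]}}

```text
time: 17.4
ee_pos: [0.5463, 0.173, 0.1524]
ee_rot: [0.765, 0.645, -0.007, 0.001]
force: [-5.7, -6.8, 8.4]
opening: 0.247
grip_force: 60.4
```

Request:
{"fn": "apply_moves", "kwargs": {"series": [{"x": 0.0026, "y": 0.0021, "z": -0.0005, "spin": 0, "claw": -0.8}, {"x": 0.0024, "y": 0.0022, "z": 0, "spin": 0, "claw": -0.8}, {"x": 0.0023, "y": 0.0024, "z": 0, "spin": 0, "claw": -0.8}, {"x": 0.0021, "y": 0.0025, "z": 0, "spin": 0, "claw": -0.8}, {"x": 0.002, "y": 0.0026, "z": 0, "spin": 0, "claw": -0.8}]}}

```text
time: 17.82
ee_pos: [0.5584, 0.1836, 0.1525]
ee_rot: [0.764, 0.645, -0.007, -0.001]
force: [-7.7, -5.7, 6.4]
opening: 0.25
grip_force: 60.4
```

```bash
python3 st.py
```

```text
th 122.32 rad done 3.176 Ft 9.58 Fr -0.67 Fz 6.4 r 54.9
```

Request:
{"fn": "apply_moves", "kwargs": {"series": [{"x": 0.0009, "y": 0.0014, "z": 0, "spin": 0, "claw": -0.8}, {"x": 0.0009, "y": 0.0014, "z": 0, "spin": 0, "claw": -0.8}, {"x": 0.0008, "y": 0.0014, "z": 0, "spin": 0, "claw": -0.8}, {"x": 0.0008, "y": 0.0014, "z": 0, "spin": 0, "claw": -0.8}, {"x": 0.0008, "y": 0.0015, "z": 0, "spin": 0, "claw": -0.8}]}}

```text
time: 18.23
ee_pos: [0.5657, 0.1875, 0.1525]
ee_rot: [0.764, 0.646, -0.007, -0.002]
force: [-9.1, -2.3, 6.7]
opening: 0.247
grip_force: 60.4
```

```bash
python3 st.py
python3 - <<'E'
from h import *
np.set_printoptions(precision=4,suppress=True)
G={n:cam(n) for n in("scene","top")}
im=np.vstack([cv2.resize(G[n]["img"][y:y+55,165:265,::-1],None,fx=5,fy=5,interpolation=cv2.INTER_CUBIC) for n,y in(("scene",185),("top",155))])
cv2.imwrite("pics/g.png",im)
E
```

```text
th 113.74 rad done 3.326 Ft 9.27 Fr 1.57 Fz 6.7 r 55.0
```

View pics/g.png

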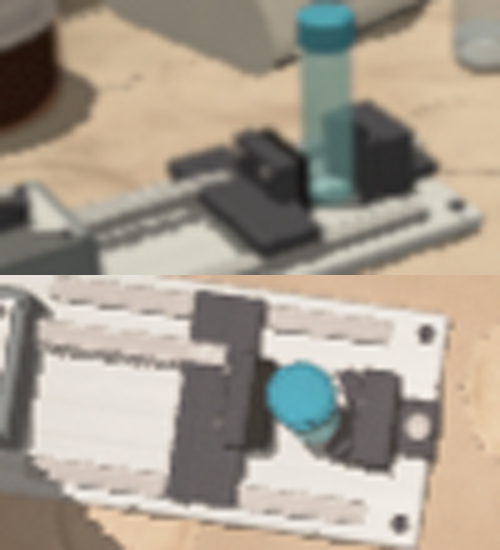

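The jaw has advanced about 7 mm and the tube hasn't moved yet. That leaves about 5 mm of gap and 5 mm of seating. Continuing slowly, one short call at a time.

Request:
{"fn": "apply_moves", "kwargs": {"series": [{"x": 0.0007, "y": 0.0015, "z": -0.0005, "spin": 0, "claw": -0.8}, {"x": 0.0007, "y": 0.0015, "z": 0, "spin": 0, "claw": -0.8}, {"x": 0.0006, "y": 0.0015, "z": 0, "spin": 0, "claw": -0.8}, {"x": 0.0006, "y": 0.0015, "z": 0, "spin": 0, "claw": -0.8}, {"x": 0.0005, "y": 0.0016, "z": 0, "spin": 0, "claw": -0.8}, {"x": 0.0005, "y": 0.0016, "z": 0, "spin": 0, "claw": -0.8}, {"x": 0.0004, "y": 0.0016, "z": 0, "spin": 0, "claw": -0.8}, {"x": 0.0004, "y": 0.0016, "z": 0, "spin": 0, "claw": -0.8}]}}

```text
time: 19.0
ee_pos: [0.5781, 0.1914, 0.1525]
ee_rot: [0.763, 0.646, -0.006, -0.003]
force: [-9.0, -1.0, 3.5]
opening: 0.251
grip_force: 60.5
```

```bash
python3 st.py
```

```text
th 100.14 rad done 3.563 Ft 9.06 Fr 0.61 Fz 3.5 r 55.1
```

Request:
{"fn": "apply_moves", "kwargs": {"series": [{"x": 0.0003, "y": 0.0016, "z": 0, "spin": 0, "claw": -0.8}, {"x": 0.0003, "y": 0.0016, "z": 0, "spin": 0, "claw": -0.8}, {"x": 0.0002, "y": 0.0016, "z": 0, "spin": 0, "claw": -0.8}, {"x": 0.0002, "y": 0.0016, "z": 0, "spin": 0, "claw": -0.8}]}}

```text
time: 19.33
ee_pos: [0.5845, 0.1922, 0.1526]
ee_rot: [0.763, 0.646, -0.006, -0.003]
force: [-8.7, 2.1, 3.4]
opening: 0.254
grip_force: 60.5
```

```bash
python3 st.py
```

```text
th 93.4 rad done 3.681 Ft 8.59 Fr 2.63 Fz 3.4 r 55.1
```

Request:
{"fn": "apply_moves", "kwargs": {"series": [{"x": 0.0002, "y": 0.0016, "z": 0, "spin": 0, "claw": -0.8}, {"x": 0.0001, "y": 0.0016, "z": 0, "spin": 0, "claw": -0.8}, {"x": 0.0001, "y": 0.0016, "z": 0, "spin": 0, "claw": -0.8}, {"x": 0, "y": 0.0016, "z": 0, "spin": 0, "claw": -0.8}]}}

```text
time: 19.67
ee_pos: [0.5909, 0.1922, 0.1526]
ee_rot: [0.763, 0.646, -0.005, -0.004]
force: [-9.2, 2.5, 2.0]
opening: 0.249
grip_force: 60.5
```

```bash
python3 st.py
python3 - <<'E'
from h import *
G={n:cam(n) for n in("scene","top")}
for n in G:
    for q,z in(("teal_tube",.012),("jaw",.012)):
        t=trace(n,q)
        if t: print(n,q,t[0]["box"],round(t[0]["p"],2))
E
```

```text
th 86.75 rad done 3.797 Ft 9.31 Fr 2.02 Fz 2.0 r 55.1
scene teal_tube [225.9, 184.9, 236.1, 228.3] 0.84
scene jaw [180.7, 210.9, 229.4, 234.4] 0.68
top teal_tube [171.7, 156.5, 220.9, 199.9] 0.48
top jaw [170.5, 158.0, 219.7, 199.4] 0.7
```

Request:
{"fn": "apply_moves", "kwargs": {"series": [{"x": 0, "y": 0.0016, "z": 0, "spin": 0, "claw": -0.8}, {"x": -0.0001, "y": 0.0016, "z": 0, "spin": 0, "claw": -0.8}, {"x": -0.0001, "y": 0.0016, "z": 0, "spin": 0, "claw": -0.8}]}}

```text
time: 20.22
ee_pos: [0.5956, 0.1918, 0.1526]
ee_rot: [0.763, 0.647, -0.005, -0.004]
force: [-9.0, 3.3, 2.8]
opening: 0.25
grip_force: 60.3
```

```bash
cat >> st.py <<'E'
# cap centroid in top view by colour
import os
g=cam("top");hsv=cv2.cvtColor(g["img"],cv2.COLOR_RGB2HSV)
m=(hsv[...,0]>85)&(hsv[...,0]<105)&(hsv[...,1]>130);m[:150]=0;m[215:]=0;m[:,:190]=0;m[:,260:]=0
ys,xs=np.nonzero(m);w=atz(g,[xs.mean(),ys.mean()],.12) if len(xs) else None
print("cap",len(xs),xs.mean().round(2),ys.mean().round(2),w)
E
python3 st.py
```

```text
th 81.92 rad done 3.881 Ft 9.4 Fr 2.0 Fz 2.8 r 55.2
cap 109 224.56 178.41 [ 0.55972347 -0.0417375   0.12      ]
```

Request:
{"fn": "apply_moves", "kwargs": {"series": [{"x": -0.0002, "y": 0.0016, "z": 0, "spin": 0, "claw": -0.8}, {"x": -0.0002, "y": 0.0016, "z": 0, "spin": 0, "claw": -0.8}, {"x": -0.0002, "y": 0.0016, "z": 0, "spin": 0, "claw": -0.8}, {"x": -0.0003, "y": 0.0016, "z": 0, "spin": 0, "claw": -0.8}, {"x": -0.0003, "y": 0.0016, "z": 0, "spin": 0, "claw": -0.8}]}}

```text
time: 20.68
ee_pos: [0.6035, 0.1901, 0.1526]
ee_rot: [0.763, 0.647, -0.004, -0.004]
force: [-9.0, 3.7, 0.8]
opening: 0.253
grip_force: 60.3
```

```bash
python3 st.py
```

```text
th 73.44 rad done 4.029 Ft 9.68 Fr 1.03 Fz 0.8 r 55.2
cap 109 224.61 178.41 [ 0.55972214 -0.04184321  0.12      ]
```

Request:
{"fn": "apply_moves", "kwargs": {"series": [{"x": -0.0004, "y": 0.0016, "z": 0, "spin": 0, "claw": -0.8}, {"x": -0.0004, "y": 0.0016, "z": 0, "spin": 0, "claw": -0.8}, {"x": -0.0005, "y": 0.0016, "z": 0, "spin": 0, "claw": -0.8}, {"x": -0.0005, "y": 0.0016, "z": 0, "spin": 0, "claw": -0.8}]}}

```text
time: 21.07
ee_pos: [0.6097, 0.1879, 0.1526]
ee_rot: [0.763, 0.647, -0.004, -0.004]
force: [-8.3, 4.9, 0.8]
opening: 0.251
grip_force: 60.2
```

```bash
python3 st.py
```

```text
th 66.68 rad done 4.147 Ft 9.55 Fr 1.17 Fz 0.8 r 55.2
cap 106 225.14 178.24 [ 0.56011621 -0.04308072  0.12      ]
```

Request:
{"fn": "apply_moves", "kwargs": {"series": [{"x": -0.0006, "y": 0.0015, "z": 0, "spin": 0, "claw": -0.8}, {"x": -0.0006, "y": 0.0015, "z": 0, "spin": 0, "claw": -0.8}, {"x": -0.0007, "y": 0.0015, "z": 0, "spin": 0, "claw": -0.8}, {"x": -0.0007, "y": 0.0015, "z": 0, "spin": 0, "claw": -0.8}]}}

```text
time: 21.45
ee_pos: [0.6154, 0.1851, 0.1526]
ee_rot: [0.763, 0.647, -0.003, -0.005]
force: [-7.5, 6.0, 0.5]
opening: 0.246
grip_force: 60.2
```

```bash
python3 st.py
```

```text
th 60.04 rad done 4.263 Ft 9.51 Fr 1.47 Fz 0.5 r 55.2
cap 108 225.62 178.12 [ 0.56036956 -0.04418577  0.12      ]
```

Request:
{"fn": "apply_moves", "kwargs": {"series": [{"x": -0.0008, "y": 0.0015, "z": 0, "spin": 0, "claw": -0.8}, {"x": -0.0008, "y": 0.0014, "z": 0, "spin": 0, "claw": -0.8}, {"x": -0.0009, "y": 0.0014, "z": 0, "spin": 0, "claw": -0.8}]}}

```text
time: 21.75
ee_pos: [0.6194, 0.1825, 0.1526]
ee_rot: [0.762, 0.647, -0.003, -0.005]
force: [-6.8, 6.8, -0.6]
opening: 0.245
grip_force: 60.1
```

```bash
python3 st.py
```

```text
th 55.12 rad done 4.349 Ft 9.44 Fr 1.72 Fz -0.6 r 55.2
cap 102 226.04 178.29 [ 0.55995521 -0.04514871  0.12      ]
```

Request:
{"fn": "apply_moves", "kwargs": {"series": [{"x": -0.0009, "y": 0.0014, "z": 0, "spin": 0, "claw": -0.8}, {"x": -0.0009, "y": 0.0014, "z": 0, "spin": 0, "claw": -0.8}, {"x": -0.001, "y": 0.0013, "z": 0, "spin": 0, "claw": -0.8}]}}

```text
time: 22.05
ee_pos: [0.6232, 0.1796, 0.1526]
ee_rot: [0.762, 0.647, -0.002, -0.005]
force: [-6.1, 7.1, -1.8]
opening: 0.251
grip_force: 60.1
```

```bash
python3 st.py
```

```text
th 50.09 rad done 4.437 Ft 9.27 Fr 1.52 Fz -1.8 r 55.2
cap 111 225.57 178.13 [ 0.56035778 -0.04406401  0.12      ]
```

Request:
{"fn": "apply_moves", "kwargs": {"series": [{"x": -0.001, "y": 0.0013, "z": 0, "spin": 0, "claw": -0.8}, {"x": -0.0011, "y": 0.0013, "z": 0, "spin": 0, "claw": -0.8}, {"x": -0.0011, "y": 0.0012, "z": 0, "spin": 0, "claw": -0.8}]}}

```text
time: 22.35
ee_pos: [0.6254, 0.1776, 0.1526]
ee_rot: [0.762, 0.648, -0.002, -0.007]
force: [-8.6, 11.0, -1.3]
opening: 0.251
grip_force: 60.1
```

```bash
python3 st.py
```

```text
th 47.02 rad done 4.49 Ft 13.77 Fr 2.22 Fz -1.3 r 55.2
cap 113 225.7 178.12 [ 0.56035912 -0.04436719  0.12      ]
```

The tangential force jumped from 9.4 to 13.8 N, which means about 24 N at the jaw. I'll hold here with the sleeve gripped.

Request:
{"fn": "apply_moves", "kwargs": {"series": [{"x": 0, "y": 0, "z": 0, "spin": 0, "claw": -0.8}]}}

```text
time: 22.48
ee_pos: [0.6256, 0.1775, 0.1526]
ee_rot: [0.762, 0.647, -0.002, -0.006]
force: [-7.7, 10.2, -1.7]
opening: 0.252
grip_force: 60.2
```

```bash
python3 st.py
```

```text
th 46.79 rad done 4.494 Ft 12.6 Fr 2.22 Fz -1.7 r 55.2
cap 112 225.62 178.01 [ 0.56062739 -0.04419788  0.12      ]
```

Request:
{"fn": "apply_moves", "kwargs": {"series": [{"x": 0, "y": 0, "z": 0, "spin": 0, "claw": -0.8}, {"x": 0, "y": 0, "z": 0, "spin": 0, "claw": -0.8}, {"x": 0, "y": 0, "z": 0, "spin": 0, "claw": -0.8}, {"x": 0.001, "y": -0.0011, "z": 0, "spin": 0, "claw": -0.8}, {"x": 0.001, "y": -0.0011, "z": 0, "spin": 0, "claw": -0.8}, {"x": 0.001, "y": -0.0011, "z": 0, "spin": 0, "claw": -0.8}, {"x": 0, "y": 0, "z": 0, "spin": 0, "claw": -0.8}, {"x": 0, "y": 0, "z": 0, "spin": 0, "claw": -0.8}]}}

```text
time: 23.2
ee_pos: [0.6252, 0.1778, 0.1527]
ee_rot: [0.763, 0.647, -0.001, -0.004]
force: [-3.0, 6.0, -3.1]
opening: 0.246
grip_force: 60.0
```

```bash
python3 st.py
```

```text
th 47.4 rad done 4.484 Ft 6.31 Fr 2.36 Fz -3.1 r 55.2
cap 111 225.68 177.95 [ 0.56075086 -0.04431537  0.12      ]
```

Request:
{"fn": "apply_moves", "kwargs": {"series": [{"x": 0.0008, "y": -0.0009, "z": 0, "spin": 0, "claw": -0.8}, {"x": 0.0008, "y": -0.0009, "z": 0, "spin": 0, "claw": -0.8}, {"x": 0, "y": 0, "z": 0, "spin": 0, "claw": -0.8}]}}

```text
time: 23.5
ee_pos: [0.625, 0.178, 0.1528]
ee_rot: [0.763, 0.646, -0.001, -0.002]
force: [-2.3, 6.2, -7.6]
opening: 0.25
grip_force: 59.8
```

```bash
python3 st.py
```

```text
th 47.64 rad done 4.48 Ft 5.86 Fr 3.05 Fz -7.6 r 55.2
cap 111 225.64 177.93 [ 0.56081447 -0.04423267  0.12      ]
```

Request:
{"fn": "apply_moves", "kwargs": {"series": [{"x": 0, "y": 0, "z": 0, "spin": 0, "claw": -0.4}, {"x": 0, "y": 0, "z": 0, "spin": 0, "claw": -0.2}, {"x": 0, "y": 0, "z": 0, "spin": 0, "claw": 0.2}, {"x": 0, "y": 0, "z": 0, "spin": 0, "claw": 0.5}, {"x": 0, "y": 0, "z": 0, "spin": 0, "claw": 0.6}, {"x": 0, "y": 0, "z": 0, "spin": 0, "claw": 0.6}, {"x": 0, "y": 0, "z": -0.02, "spin": 0, "claw": 0.6}, {"x": 0, "y": 0, "z": -0.03, "spin": 0, "claw": 0.6}, {"x": 0, "y": 0, "z": -0.03, "spin": 0, "claw": 0.6}, {"x": 0, "y": 0, "z": -0.03, "spin": 0, "claw": 0.6}, {"x": 0, "y": 0, "z": 0, "spin": 0, "claw": 0.6}, {"x": 0, "y": 0, "z": 0, "spin": 0, "claw": 0.6}]}}

```text
time: 24.55
ee_pos: [0.6284, 0.1764, 0.2665]
ee_rot: [0.764, 0.645, 0.002, 0.001]
force: [0.3, -0.3, 0.0]
opening: 0.801
grip_force: 0.0
```

```bash
python3 st.py
python3 - <<'E'
from h import *
G={n:cam(n) for n in("scene","top")}
im=np.vstack([cv2.resize(G[n]["img"][y:y+75,120:270,::-1],None,fx=4,fy=4,interpolation=cv2.INTER_CUBIC) for n,y in(("scene",165),("top",140))])
cv2.imwrite("pics/z.png",im)
E
```

```text
th 44.04 rad done 4.542 Ft -0.45 Fr -0.03 Fz 0.0 r 56.4
cap 113 225.62 177.99 [ 0.56066871 -0.04418536  0.12      ]
```

View pics/z.png

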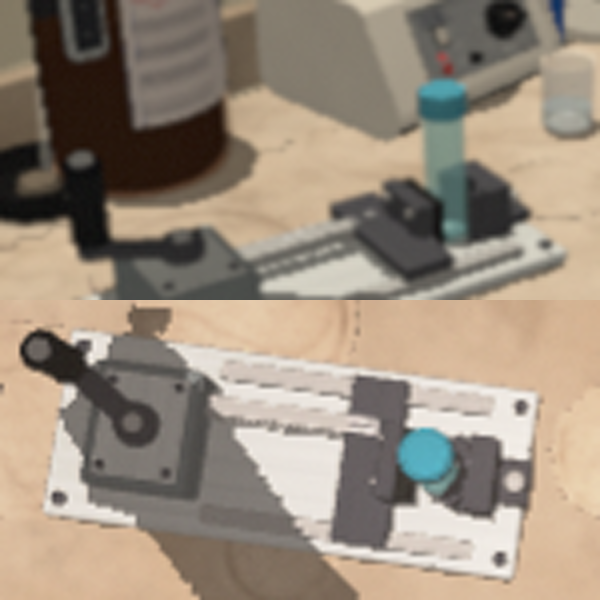

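The tube stands upright between the jaw pad and the vee (scene crop (447,160), top cap (427,455)), and the hand is clear of the sleeve. Handing in.

```bash
python3 -c "
from rig import close_job
print(close_job())"
```

```text
the job is handed in; nothing more can be done
None
```

The job is handed in (no verdict came back): the tube stands upright in the vee, the jaw presses it with an estimated 20–25 N (judged from the rise in crank force), and the sleeve was let go after about 24.6 s.

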